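# Clamp a support rod in the collet of a laboratory stand

## Robot

A 6-joint arm with a two-finger parallel gripper is mounted at the origin on the work surface. World frame = base frame: x ahead of the robot, y to its left, z up, the work surface at z = 0. Lengths are in m, angles in rad, forces in N, time in s.
With the tool pointing down it reaches from about 0.3 to 0.775 m from the base axis. Payload 14.6 kg.
Tool frame: the origin (TCP) lies at the very end of the fingers, on their centre line; the grasp point (between the pads) lies 19 mm behind it; z points along the fingers, y is the line along which they close (so a half turn about z gives the same grasp; the last joint's range is limited). The gripper opens to 94 mm and grips with 3 to 60 N. Pads are 16 mm wide; open, the fingers measure 119 mm over their backs; the gripper's body (75 mm by 177 mm) begins 78 mm behind the grasp point.
Start: joints at [1.105, 0.3, 1.521, -0, 1.321, -0.067], TCP at [0.214, 0.507, 0.205] pointing down, gripper open.
Joint ranges: [-3.03, 3.03], [-0.79, 2.21], [0.23, 2.52], [-1.04, 4.18], [0, 3.07], [-2.55, 2.55]. Speed limits (rad/s): [2.22, 2.22, 2.57, 3.14, 3.14, 3.14].

## Interface

Orientations are given as [roll, pitch, yaw] about the fixed x, y, z axes, in that order (R = Rz(yaw) Ry(pitch) Rx(roll)).
In Python, from station import ctrl, cams gives the robot as it stands. The module is installed in compiled form; this text tells all that it offers.
- The arm moves only by the tool arm_command, never from a script. Its argument "plan" is a list that holds one entry, the list of rows, each a list of 7 numbers: the shift along the tool's x, y, z in mm, then the turn, a rotation vector about the tool's x, y, z in rad, then the closure, from -1 (fully open) to 1 (shut). A call has 1 to 12 rows; each row is the pose to reach, as a shift and turn from the pose commanded when the call began, along the tool's axes at that moment; what a row does not reach only later rows make up. A row lasts 1/10 s, in which the tool goes at most 50 mm and 8.59 degrees, less where a joint would pass 70% of its speed; a pose out of reach is approached as far as the arm can. A call with a gripper value outside its range is refused whole. The fingers move at their own pace and stop on an object; "squeeze" is the grip in N (left out, the last holds). Time passes only in rows, so rows that repeat a pose let the fingers close. It gives the time, the measured TCP pose, the force, the opening and the grip force at its end, in the units of the state.
- ctrl.get_obs(): the state, without advancing time (a new reading comes with each control period).
- cams.camera(name): name is "side" or "top" or "wrist"; returns (picture, depth): 400x640x3 uint8, blue, green, red; 400x640 float32, m along the optical axis (not along the pixel's ray), 0 where there is no reading.
- cams.camera_info(name): a dict with "fx", "fy", "cx", "cy" (pixels), "world_to_cam" (4x4, takes a point from world to camera coordinates). Camera axes: x right, y down, z forward; pixel columns grow to the right and rows downward; lengths in m; the calibration is good to about 2 mm. A picture is of the moment at which its call begins: read the wrist's pose just before it. camera_info takes no time and is no camera call; for the wrist camera it gives the pose at the moment of the call.
- ctrl.hand_in(): hands the job in; it is judged then, once.
The state is a dict: "time_s": time; "qpos": joint angles; "joint_vel": joint speeds; "tau": joint torques, N m; "ee_pos": TCP position; "eef_rot": TCP orientation; "force": force on the tool from outside, world axes, zero at the start; "moment": the same for the moment, N m; "grip_width": finger opening in m; "grip_force": force on a finger pad.
Only numpy, scipy, OpenCV 4.12 (cv2) and the standard library are available. Lean on these libraries where they do the work, as an engineer would, in place of code of your own. Each camera call takes 0.05 s, during which the arm holds its last target. There are 200 camera calls.

## Task

Set up the support stand: take the round steel rod out of the wooden rack, feed it foot first into the open collet of the stand base until it rests fully home on the depth stop hidden inside, pressing gently (less than 25 N on the stop) because the stop is easily damaged, and then swing the lever all the way closed so that the rod is clamped upright. Let go of everything at the end and leave the hexagonal bar, the bottle and the jar where they are.

Things in the scene. Friction and masses are not known exactly. Their poses are not given: they have to be found in the camera images.
- rod: Round plain steel rod, diameter 16 mm, 150 mm long, 0.24 kg, standing loose and upright in one of the two holes of the rack. Origin: centre of its foot (lower end, slightly chamfered); z runs up along the rod, its top is at z = 150 mm. Its yaw means nothing.
- hexbar: Hexagonal plain steel bar, 17 mm across flats, 115 mm long (35 mm shorter than the rod), standing in the other hole of the rack; not to be moved. Origin: centre of its foot, z up along it.
- rack: Fixed wooden block 70 x 150 x 35 mm (x, y, z). Origin: centre of its underside. Two holes of 21.5 mm diameter, 25 mm deep, in its top at y = -36 and +36 mm; the round rod stands in either one, the hexagonal bar in the other.
- stand: Fixed stand base: square grey plate 120 x 120 x 12 mm carrying an upright steel collet housing of 68 mm diameter (76 mm at its nose), 80 mm high in all. Origin: centre of its underside, z up, bore along z. The lever turns about this z axis.
- mouth (a point): Centre of the collet's open mouth, on top of the housing (80 mm above the stand's origin). The mouth is a funnel 26 mm wide at the top that narrows over 8 mm of depth to a straight bore of 18 mm.
- bore (a point): Point on the bore axis 20 mm below the mouth. Here three sprung jaws stand 1 mm into the rod's way: passing them takes about 4 to 12 N; their drag then holds the rod against sinking by itself, so it must be pushed. A rigid depth stop lies 30 to 46 mm below the mouth, differently each time: not measured, to be felt. Closed by the lever, the jaws grip the rod, or bar its way.
- knob (a point): Centre of the top of the lever's knob, an upright black cylinder of 20 mm diameter from 25 to 85 mm above the table, at 120 mm from the stand's z axis, at the end of a level round arm (12 mm thick, centre line 29 mm above the table). It can be gripped or pushed from above.
- lever (a joint): Lever angle about the stand's upright z axis: 0 = open end, 1.2 rad = closed end (solid end stops); it grows anticlockwise seen from above. In the stand's frame the knob lies in direction (-pi/2 - 0.6 + angle) from the x axis. It starts within 0.15 rad of open. It is stiff: 3 to 10 N are needed at the knob, and it stays where it is left.
- bottle: White plastic bottle with an orange cap, 64 mm in diameter, 130 mm tall, loose on the table, not to be moved. Origin: centre of its underside.
- jar: Amber jar with a blue lid, 68 mm in diameter, 95 mm tall, loose on the table, not to be moved. Origin: centre of its underside.
There are look-alikes about, which are no part of the job. Leave any orange or purple look-alike of the rod alone.

How it is judged:
By the outcome, as a careful person would: the job done as asked, in the order asked, and still so for the second after the job is handed in, with the robot touching nothing.
It also fails if it takes over 72 s, if anything falls off the work surface, if the arm or the gripper's body presses on something with over 40 N, if the wrist force passes 120 N, or if a joint passes its speed limit or range.

## Working session

There is one attempt and no reset: what is moved stays moved. The work goes in short steps, Python scripts to look and compute and a tool call to move; the robot and the scene stay as the last step left them, time stands still between calls to the robot, and variables do not carry over. Pictures are saved under pics/ and viewed, at most 10 in all, crops included, and the job is handed in when it is done.

Besides the shell and the picture viewer there is one more tool, called by a JSON object that holds its "api" and its "payload", one argument or row to a line. arm_command: Moves the arm, as the interface text tells. Its arguments: {"type":"object","properties":{"plan":{"type":"array"},"squeeze":{"type":"number"}},"required":["plan"]}

```bash
mkdir -p pics; python3 - <<'E'
from station import ctrl,cams
import cv2,numpy as np
o=ctrl.get_obs();print({k:np.round(v,3) for k,v in o.items()})
for n in("top","side"):
    p,d=cams.camera(n);cv2.imwrite(f"pics/{n}0.png",p);np.save(f"pics/{n}0.npy",d)
    i=cams.camera_info(n);print(n,i)
E
```

```text
{'time_s': np.float64(0.0), 'qpos': array([ 1.105,  0.3  ,  1.522,  0.   ,  1.321, -0.067]), 'joint_vel': array([ 0.001,  0.001,  0.001, -0.   ,  0.   , -0.   ]), 'tau': array([ 1.0000e-03, -5.3180e+01, -3.5274e+01,  7.1000e-02,  2.4000e-02,
       -0.0000e+00]), 'ee_pos': array([0.213, 0.507, 0.205]), 'eef_rot': array([-3.14 , -0.   ,  2.743]), 'force': array([-0.273, -0.319,  0.198]), 'moment': array([-0.029,  0.005, -0.015]), 'grip_force': np.float64(0.0), 'grip_width': np.float64(0.094)}
top {'fx': 408.8526172894717, 'fy': 408.8526172894717, 'cx': 318.94526107980926, 'cy': 198.52420110200114, 'world_to_cam': array([[-0.00174416, -0.99993106, -0.01161182, -0.03148079],
       [-0.99395712,  0.00300797, -0.10972785,  0.56990212],
       [ 0.10975522,  0.01135027, -0.99389384,  1.10629286],
       [ 0.        ,  0.        ,  0.        ,  1.        ]])}
side {'fx': 440.2123671499114, 'fy': 440.2123671499114, 'cx': 321.66719046103407, 'cy': 194.64224820122894, 'world_to_cam': array([[ 0.99094584, -0.13423249, -0.00282381, -0.54596673],
       [-0.07887751, -0.56502088, -0.82129759,  0.10139688],
       [ 0.10864931,  0.81408417, -0.57049302,  1.16825291],
       [ 0.        ,  0.        ,  0.        ,  1.        ]])}
```

View pics/top0.png

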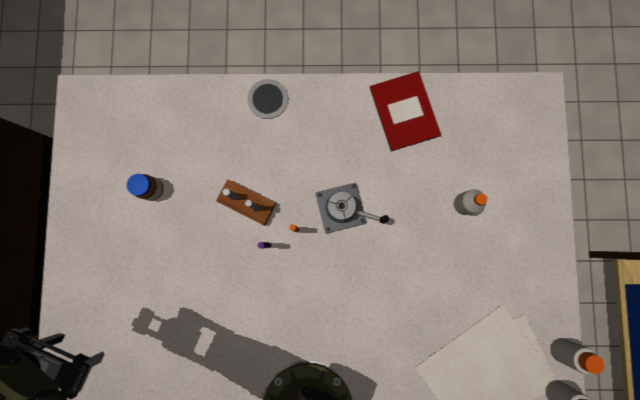

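View pics/side0.png

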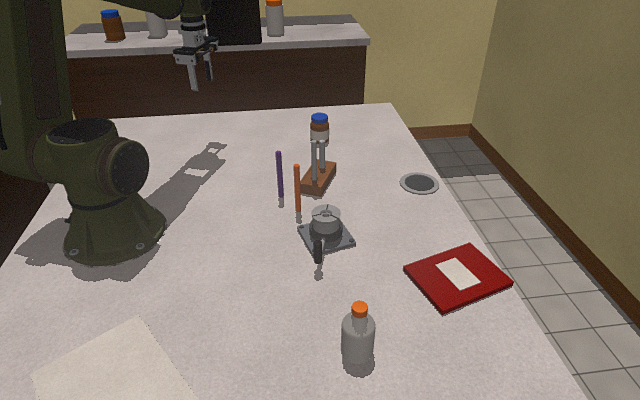

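Top view: the rack is at (247,202) with two grey bars at (226,192) and (249,203). The collet is at (342,206), the knob at (384,219), the bottle at (473,202) and the jar at (143,185).
Candidates for the rod are the two grey bars in the rack, the orange decoy at (293,228) and the purple decoy at (263,245). I'll choose between the grey bars by height (150 vs 115 mm) and round top.

```bash
cat > h.py <<'E'
from station import ctrl,cams
import cv2,numpy as np
def cloud(n,d,i=None):
    i=i or cams.camera_info(n);v,u=np.mgrid[:400,:640]
    c=np.stack([(u-i['cx'])/i['fx']*d,(v-i['cy'])/i['fy']*d,d],-1)
    T=np.linalg.inv(i['world_to_cam']);return c@T[:3,:3].T+T[:3,3]
def ray(n,u,v,z,i=None):
    i=i or cams.camera_info(n);T=np.linalg.inv(i['world_to_cam'])
    r=T[:3,:3]@[(u-i['cx'])/i['fx'],(v-i['cy'])/i['fy'],1];return T[:3,3]+r*(z-T[2,3])/r[2]
def proj(n,P,i=None):
    i=i or cams.camera_info(n);c=i['world_to_cam']@np.r_[P,1];return i['fx']*c[0]/c[2]+i['cx'],i['fy']*c[1]/c[2]+i['cy']
E
python3 - <<'E'
from h import *
for n in("top","side"):
    d=np.load(f"pics/{n}0.npy");W=cloud(n,d);p=cv2.imread(f"pics/{n}0.png")
    v,u=np.mgrid[:400,:640]
    roi=((u>200)&(u<410)&(v>160)&(v<260)) if n=="top" else ((u>265)&(u<350)&(v>105)&(v<275))
    m=(roi&(W[...,2]>.04)&(d>0)).astype(np.uint8)
    # components in height bands
    for lo,hi in((.07,.1),(.1,.14),(.14,.2)):
        k,l,s,c=cv2.connectedComponentsWithStats((m&(W[...,2]>lo)&(W[...,2]<hi)).astype(np.uint8))
        for j in range(1,k):
            if s[j,4]>4: print(n,lo,c[j].round(1),s[j,4],np.median(W[l==j],0).round(3),W[l==j][:,2].max().round(3),p[l==j].mean(0).round())
t=cv2.imread("pics/top0.png");s=cv2.imread("pics/side0.png")
a=cv2.resize(t[165:265,205:405],(800,400),interpolation=cv2.INTER_CUBIC)[:, :]
b=cv2.resize(s[105:275,265:350],(300,600),interpolation=cv2.INTER_CUBIC)
o=np.zeros((600,800,3),np.uint8);o[:250,:500]=cv2.resize(t[165:265,205:405],(500,250),interpolation=cv2.INTER_CUBIC);o[:,500:]=b
cv2.imwrite("pics/crop1.png",o)
E
```

```text
top 0.07 [231.3 194.7] 19 [0.573 0.199 0.084] 0.098 [38. 41. 45.]
top 0.07 [341.1 205.1] 567 [ 0.547 -0.092  0.081] 0.087 [123. 126. 130.]
top 0.07 [254.4 206.8] 13 [0.541 0.135 0.089] 0.099 [37. 41. 47.]
top 0.07 [384.4 218.4] 50 [ 0.511 -0.205  0.085] 0.091 [26. 26. 28.]
top 0.07 [266.1 244.9] 10 [0.442 0.105 0.085] 0.095 [38. 20. 33.]
top 0.1 [226.5 192.2] 55 [0.577 0.204 0.124] 0.129 [130. 133. 139.]
top 0.1 [252.4 205.1] 18 [0.542 0.136 0.123] 0.139 [41. 46. 53.]
top 0.1 [295.1 228.3] 7 [0.484 0.026 0.123] 0.139 [17. 46. 99.]
top 0.1 [264.  244.3] 13 [0.444 0.105 0.123] 0.137 [49. 27. 43.]
top 0.14 [248.2 203.1] 44 [0.545 0.14  0.16 ] 0.164 [130. 137. 145.]
top 0.14 [291.7 227. ] 35 [0.486 0.033 0.151] 0.154 [ 49.  98. 176.]
top 0.14 [260.1 244.8] 36 [0.442 0.111 0.151] 0.155 [114.  59.  99.]
side 0.07 [319. 119.] 200 [0.601 0.433 0.092] 0.099 [111.  70.  59.]
side 0.07 [321.5 153.1] 51 [0.578 0.2   0.086] 0.1 [88. 89. 92.]
side 0.07 [313.6 164.4] 53 [0.546 0.136 0.084] 0.1 [88. 91. 96.]
side 0.07 [279.1 172.6] 50 [0.443 0.106 0.084] 0.1 [82. 57. 75.]
side 0.07 [296.6 186.3] 55 [0.487 0.027 0.084] 0.1 [ 55.  76. 123.]
side 0.07 [325.4 213.5] 447 [ 0.548 -0.094  0.079] 0.084 [129. 130. 135.]
side 0.07 [317.1 244.5] 77 [ 0.511 -0.212  0.082] 0.087 [53. 53. 57.]
side 0.1 [321.5 144.1] 57 [0.579 0.2   0.116] 0.127 [104. 105. 108.]
side 0.1 [313.5 153.8] 74 [0.546 0.136 0.12 ] 0.14 [94. 95. 99.]
side 0.1 [278.4 162.1] 68 [0.443 0.105 0.12 ] 0.139 [82. 58. 76.]
side 0.1 [296.5 175.3] 76 [0.487 0.028 0.121] 0.139 [ 49.  70. 117.]
side 0.14 [313.1 143.8] 41 [0.545 0.136 0.153] 0.162 [106. 107. 111.]
side 0.14 [277.7 153.3] 31 [0.443 0.107 0.148] 0.152 [99. 61. 87.]
side 0.14 [295.9 166.3] 31 [0.487 0.029 0.149] 0.153 [ 53.  87. 155.]
```

View pics/crop1.png

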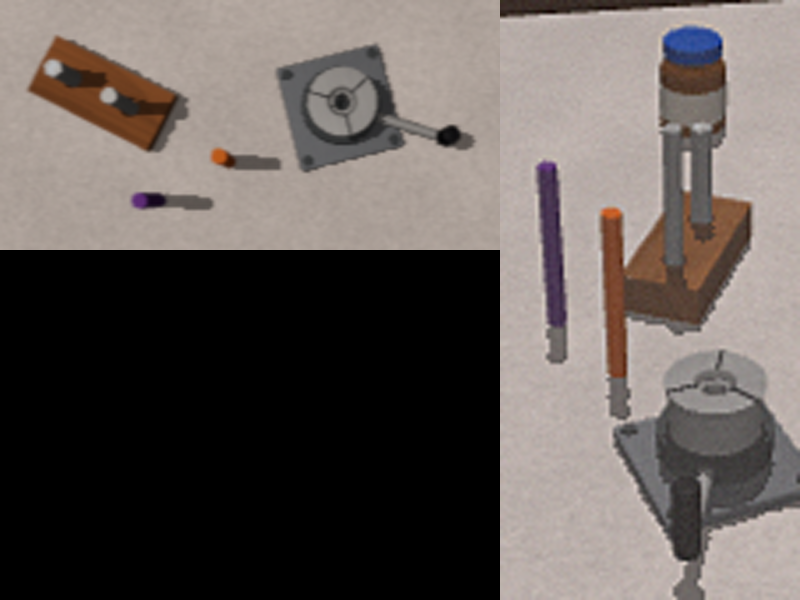

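The crop shows the front grey bar at top-view (248,203). It is round, with its top at z≈0.160, so it is 150 mm long standing at z=10 mm: this is the rod. The other, at (226,192), tops out at 0.125, so it is the hexbar. I'll hover above the rod.

{"api": "arm_command", "payload": {
  "plan": [
    [[-448,-210,-45,0,0,1.643,-1],[-448,-210,-45,0,0,1.643,-1],[-448,-210,-45,0,0,1.643,-1],[-448,-210,-45,0,0,1.643,-1],[-448,-210,-45,0,0,1.643,-1],[-448,-210,-45,0,0,1.643,-1],[-448,-210,-45,0,0,1.643,-1],[-448,-210,-45,0,0,1.643,-1],[-448,-210,-45,0,0,1.643,-1],[-448,-210,-45,0,0,1.643,-1],[-448,-210,-45,0,0,1.643,-1],[-448,-210,-45,0,0,1.643,-1]]
  ]
}}

```text
time_s: 1.3
ee_pos: [0.5452, 0.1384, 0.2498]
eef_rot: [-3.141, 0.001, 1.095]
force: [-0.4, 0.0, -0.9]
grip_width: 0.0939
grip_force: 0.0
```

```bash
cat >> h.py <<'E'
from scipy.spatial.transform import Rotation as Ro
def rel(P,yaw):
    "shift mm and turn from the current pose to world P, tool down, yaw"
    o=ctrl.get_obs();R=Ro.from_euler('xyz',o['eef_rot']);G=Ro.from_euler('xyz',[np.pi,0,yaw])
    return (R.inv().apply(np.array(P)-o['ee_pos'])*1000).round(1),(R.inv()*G).as_rotvec().round(3)
E
python3 - <<'E'
from h import *
o=ctrl.get_obs();print(o['time_s'],o['ee_pos'],o['eef_rot'],o['force'])
i=cams.camera_info("wrist");p,d=cams.camera("wrist");cv2.imwrite("pics/w1.png",p);np.save("pics/w1.npy",d)
import pickle;pickle.dump(i,open("pics/w1.pkl","wb"))
print(proj("wrist",[.545,.14,.16],i),rel([.545,.14,.25],1.1))
E
```

```text
1.3 [0.5451676  0.13837839 0.24978676] [-3.14063980e+00  6.83624962e-04  1.09546965e+00] [-0.41253568  0.00516389 -0.90024214]
(np.float64(313.33722958554057), np.float64(201.46276137024387)) (array([ 0.8, -0.1, -0. ]), array([-0.001,  0.001,  0.002]))
```

View pics/w1.png

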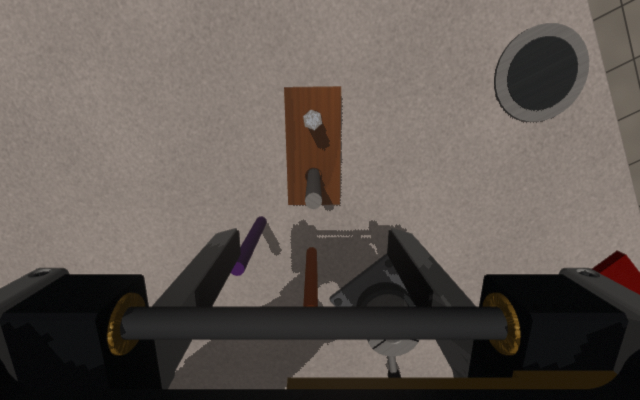

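The wrist view shows the rod's round top at (313,201), as predicted, and the hexagonal bar at (312,120). The choice is confirmed, so I'll go down and grip.

{"api": "arm_command", "payload": {
  "plan": [
    [[1,0,40,0,0,0,-1],[1,0,80,0,0,0,-1],[1,0,115,0,0,0,-1],[1,0,139,0,0,0,-1],[1,0,139,0,0,0,-1],[1,0,139,0,0,0,1],[1,0,139,0,0,0,1],[1,0,139,0,0,0,1],[1,0,139,0,0,0,1],[1,0,139,0,0,0,1],[1,0,139,0,0,0,1],[1,0,139,0,0,0,1]]
  ],
  "squeeze": 40
}}

```text
time_s: 2.55
ee_pos: [0.5453, 0.1402, 0.1115]
eef_rot: [3.142, -0.0, 1.1]
force: [-0.3, 0.1, -0.8]
grip_width: 0.0416
grip_force: 0.0
```

```bash
python3 - <<'E'
from h import *
o=ctrl.get_obs();print(o['time_s'],o['ee_pos'],o['force'],o['grip_width'],o['grip_force'])
# mouth: housing nose top disc + dark hole, both views
for n in("top","side"):
    p=cv2.imread(f"pics/{n}0.png");g=cv2.cvtColor(p,cv2.COLOR_BGR2GRAY);W=cloud(n,np.load(f"pics/{n}0.npy"))
    A=np.float32(ray(n,0,0,.08)[:2]) 
    m=((np.abs(W[...,2]-.08)<.012)&(np.hypot(W[...,0]-.547,W[...,1]+.092)<.055)).astype(np.uint8)
    c=max(cv2.findContours(m,0,2)[0],key=cv2.contourArea);e=cv2.fitEllipse(c);print(n,"nose",e,ray(n,*e[0],.08))
    u,v=map(int,proj(n,[.547,-.092,.08]));print(u,v);print(g[v-7:v+8,u-9:u+10])
    # plate corner yaw
t=np.load("pics/top0.npy");W=cloud("top",t)
P=W[(np.abs(W[...,2]-.012)<.004)&(np.abs(W[...,0]-.547)<.09)&(np.abs(W[...,1]+.092)<.09)]
r=cv2.minAreaRect((P[:,:2]*1000).astype(np.float32));print(r)
E
```

```text
2.55 [0.5453444  0.14021668 0.11149933] [-0.34263901  0.07410006 -0.81285224] 0.0415747957059055 0.0
top nose ((341.0301818847656, 205.12442016601562), (26.8806209564209, 27.344316482543945), 132.69912719726562) [ 0.54662302 -0.09201726  0.08      ]
341 204
[[142 143 143 141 139 139 138 138 138 138 139 139 137 135 136 136 130 100
   81]
 [143 143 143 141 139 140 140 138 137 136 138 139 138 136 136 131 101  81
  109]
 [143 142 143 142 139 139 138 132 122 116 117 126 135 137 131 104  83 111
  131]
 [143 142 142 143 141 134 116  95  86  85  88  93 106 117 100  96 120 134
  137]
 [138 139 141 143 134 109  84  90 105 105 108 106  94  79  89 120 137 139
  138]
 [ 88 103 124 133 114  85  82 103  97  71  75 104 112  97 103 126 139 140
  138]
 [121  93  77  72  66  79  90  72  44  33  41  61 104 117 106 119 137 140
  139]
 [141 136 131 109  81 101  95  56  39  35  38  51  84 107 106 114 133 140
  139]
 [142 142 139 122  96 107  92  46  31  29  34  45  60 105 114 112 133 141
  141]
 [142 142 139 125  95 101  89  44  29  28  41  44  61 110 115 112 132 141
  141]
 [142 142 141 132 100  74  72  5
[... 1141 characters left out ...]
 124 122  90 101  98 104 139
  144]
 [145 155 153 151 148  93 101 133 127 135 127 126 136 141 133 106  99 142
  146]
 [152 101  89  57  85  62 128 133  91  97  99 101  97  91 134 100  86 147
  151]
 [ 82  74 132 139 141 144 147  97  67  86  90  92  84  71 104  74  56  69
  114]
 [145 138 145 147 145 148 150 130 106  85  91  92 101  95 138 148 148 116
   64]
 [151 148 145 148 143 145 146 148 142 143 143 145 148 142 146 149 149 148
  140]
 [151 146 143 144 141 145 143 145 144 147 150 147 140 149 144 148 145 150
  153]
 [119 150 154 148 147 145 148 147 144 145 144 146 147 147 149 142 146 147
  150]]
((540.7769165039062, -90.80491638183594), (130.9531707763672, 172.40234375), 14.096686363220215)
```

{"api": "arm_command", "payload": {
  "plan": [
    [[0,0,0,0,0,0,1],[0,0,0,0,0,0,1],[0,0,0,0,0,0,1],[0,0,0,0,0,0,1],[0,0,0,0,0,0,1],[0,0,0,0,0,0,1]]
  ],
  "squeeze": 40
}}

```text
time_s: 3.15
ee_pos: [0.5454, 0.1402, 0.1114]
eef_rot: [3.141, -0.0, 1.1]
force: [1.0, -0.5, -1.0]
grip_width: 0.0152
grip_force: 40.0
```

{"api": "arm_command", "payload": {
  "plan": [
    [[0,0,-20,0,0,0,1],[0,0,-50,0,0,0,1],[0,0,-80,0,0,0,1],[0,0,-100,0,0,0,1],[-40,21,-100,0,0,0,1],[-80,41,-100,0,0,0,1],[-120,62,-100,0,0,0,1],[-160,83,-100,0,0,0,1],[-190,98,-100,0,0,0,1],[-207,107,-100,0,0,0,1],[-207,107,-100,0,0,0,1],[-207,107,-100,0,0,0,1]]
  ]
}}

```text
time_s: 4.35
ee_pos: [0.5466, -0.0926, 0.2112]
eef_rot: [-3.141, -0.0, 1.099]
force: [0.2, 0.8, -2.6]
grip_width: 0.0156
grip_force: 40.0
```

```bash
python3 - <<'E'
from h import *
o=ctrl.get_obs();print(o['time_s'],o['ee_pos'],o['eef_rot'],o['force'],o['grip_width'])
out=np.zeros((600,800,3),np.uint8)
for n,x in(("top",0),("side",400)):
    p,d=cams.camera(n);cv2.imwrite(f"pics/{n}2.png",p);np.save(f"pics/{n}2.npy",d)
    u,v=map(int,proj(n,[.547,-.093,.12]));print(n,u,v)
    out[:600,x:x+400]=cv2.resize(p[v-60:v+60,u-40:u+40],(400,600),interpolation=cv2.INTER_CUBIC)
cv2.imwrite("pics/crop2.png",out)
d=np.load("pics/side2.npy");W=cloud("side",d)
for z in(.115,.13,.145,.16,.18):
    m=(abs(W[...,2]-z)<.006)&(np.hypot(W[...,0]-.547,W[...,1]+.093)<.04)&(d>0)
    v,u=np.nonzero(m);print(z,m.sum(),W[m].mean(0).round(4),u.mean().round(1),(u.min(),u.max()))
E
```

```text
4.35 [ 0.5465661  -0.09255434  0.21116541] [-3.14085136e+00 -3.99504116e-05  1.09923787e+00] [ 0.16920238  0.79459942 -2.58830176] 0.015615600878412348
top 342 203
side 325 199
0.115 20 [ 0.5468 -0.0951  0.1154] 325.0 (np.int64(322), np.int64(328))
0.13 29 [ 0.5463 -0.096   0.1301] 324.9 (np.int64(322), np.int64(328))
0.145 28 [ 0.5463 -0.0959  0.145 ] 324.9 (np.int64(322), np.int64(328))
0.16 31 [ 0.5461 -0.096   0.1601] 324.8 (np.int64(322), np.int64(328))
0.18 30 [ 0.5467 -0.0958  0.1803] 325.1 (np.int64(322), np.int64(328))
```

View pics/crop2.png

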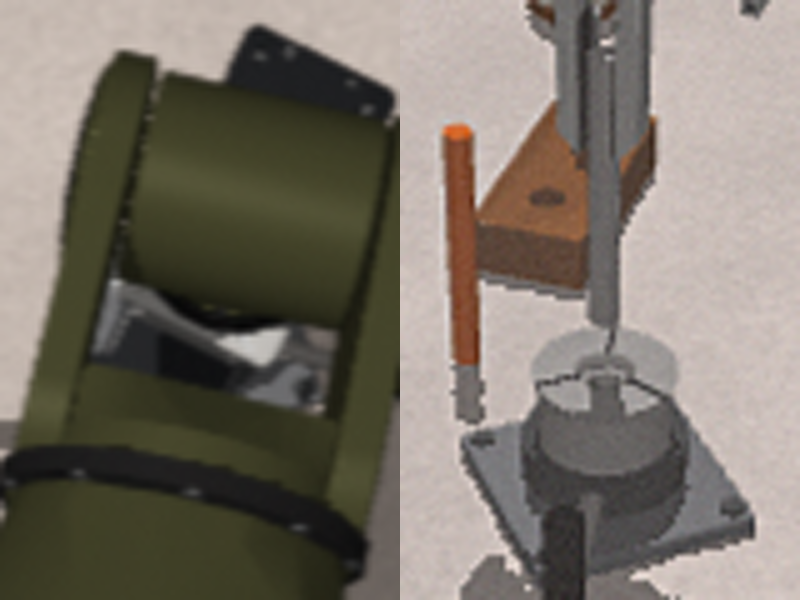

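The side crop shows the rod upright in the grip over the mouth at about (325,199). I'll refine the mouth position from the nose disc and plate in both views.

```bash
python3 - <<'E'
from h import *
for n in("top","side"):
    d=np.load(f"pics/{n}0.npy");W=cloud(n,d);g=cv2.imread(f"pics/{n}0.png",0)
    # supersampled rectification of the nose plane z=.08, 0.25 mm/px
    i=cams.camera_info(n);q=np.float32([[-.05,-.05],[.05,-.05],[.05,.05],[-.05,.05]])
    s=np.float32([proj(n,[.547+a,-.093+b,.08],i) for a,b in q])
    H=cv2.getPerspectiveTransform(s,np.float32((q+.05)*4000))
    r=cv2.warpPerspective(g,H,(400,400),flags=cv2.INTER_CUBIC);cv2.imwrite(f"pics/rect_{n}.png",cv2.resize(r,(400,400)))
    m=((W[...,2]>.0755)&(np.hypot(W[...,0]-.547,W[...,1]+.093)<.05)&(W[...,2]<.09)).astype(np.float32)
    M=(cv2.warpPerspective(m,H,(400,400))>.5).astype(np.uint8)
    c=max(cv2.findContours(M,0,2)[0],key=cv2.contourArea);e=cv2.minEnclosingCircle(cv2.convexHull(c));f=cv2.fitEllipse(c)
    print(n,"circ",np.array(e[0])/4000-.05+[.547,-.093],e[1]/4,"ell",np.array(f[0])/4000-.05+[.547,-.093],np.array(f[1])/8)
a=np.hstack([cv2.imread(f"pics/rect_{n}.png") for n in("top","side")])
for x in(200,600): cv2.circle(a,(x,200),52,(0,0,255),1);cv2.circle(a,(x,200),152,(0,0,255),1)
cv2.imwrite("pics/rect.png",a)
E
```

```text
top circ [ 0.54693354 -0.09208286] 38.27094268798828 ell [ 0.54703341 -0.09198907] [36.84326935 37.00810623]
side circ [ 0.54799851 -0.09407368] 40.70355224609375 ell [ 0.54776206 -0.09402504] [36.81433487 39.17092896]
```

View pics/rect.png

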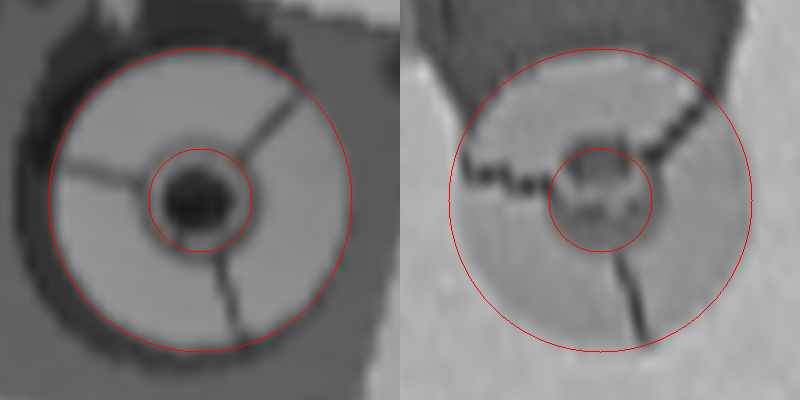

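Both rectified views show the mouth ring and nose within about 1 mm of (0.547,-0.093). The correction is small, so I'll descend into the funnel.

{"api": "arm_command", "payload": {
  "plan": [
    [[-0.4,1,10,0,0,0,1],[-0.4,1,20,0,0,0,1],[-0.4,1,26,0,0,0,1],[-0.4,1,30,0,0,0,1],[-0.4,1,32,0,0,0,1],[-0.4,1,34,0,0,0,1],[-0.4,1,36,0,0,0,1],[-0.4,1,36,0,0,0,1]]
  ]
}}

```text
time_s: 5.25
ee_pos: [0.5474, -0.0936, 0.1753]
eef_rot: [-3.141, 0.0, 1.1]
force: [-0.4, 0.3, -2.4]
grip_width: 0.0153
grip_force: 40.0
```

{"api": "arm_command", "payload": {
  "plan": [
    [[0,0,1,0,0,0,1],[0,0,2,0,0,0,1],[0,0,3,0,0,0,1],[0,0,4,0,0,0,1],[0,0,5,0,0,0,1],[0,0,6,0,0,0,1],[0,0,7,0,0,0,1],[0,0,8,0,0,0,1],[0,0,9,0,0,0,1],[0,0,10,0,0,0,1]]
  ]
}}

```text
time_s: 6.25
ee_pos: [0.5474, -0.0936, 0.1654]
eef_rot: [3.142, 0.0, 1.1]
force: [-1.1, -0.1, -1.5]
grip_width: 0.0152
grip_force: 40.0
```

{"api": "arm_command", "payload": {
  "plan": [
    [[0,0,1,0,0,0,1],[0,0,2,0,0,0,1],[0,0,3,0,0,0,1],[0,0,4,0,0,0,1],[0,0,5,0,0,0,1],[0,0,6,0,0,0,1],[0,0,7,0,0,0,1],[0,0,8,0,0,0,1],[0,0,9,0,0,0,1],[0,0,10,0,0,0,1],[0,0,11,0,0,0,1],[0,0,11,0,0,0,1]]
  ]
}}

```text
time_s: 7.45
ee_pos: [0.5474, -0.0936, 0.1543]
eef_rot: [-3.142, 0.0, 1.1]
force: [-1.0, -1.2, 2.3]
grip_width: 0.0154
grip_force: 40.0
```

{"api": "arm_command", "payload": {
  "plan": [
    [[0,0,0.5,0,0,0,1],[0,0,1,0,0,0,1],[0,0,1.5,0,0,0,1],[0,0,2,0,0,0,1],[0,0,2,0,0,0,1]]
  ],
  "squeeze": 18
}}

```text
time_s: 7.95
ee_pos: [0.5474, -0.0936, 0.1524]
eef_rot: [-3.142, -0.0, 1.1]
force: [0.1, -0.1, 3.2]
grip_width: 0.0153
grip_force: 18.0
```

{"api": "arm_command", "payload": {
  "plan": [
    [[0,0,0.4,0,0,0,1],[0,0,0.8,0,0,0,1],[0,0,1.2,0,0,0,1]]
  ]
}}

```text
time_s: 8.25
ee_pos: [0.5475, -0.0936, 0.1513]
eef_rot: [3.141, -0.0, 1.1]
force: [-1.1, -0.7, 3.9]
grip_width: 0.0158
grip_force: 18.0
```

{"api": "arm_command", "payload": {
  "plan": [
    [[0,0,0.5,0,0,0,1],[0,0,1,0,0,0,1],[0,0,1.5,0,0,0,1]]
  ]
}}

```text
time_s: 8.55
ee_pos: [0.5475, -0.0936, 0.1497]
eef_rot: [3.142, 0.0, 1.1]
force: [-1.0, 0.3, 4.5]
grip_width: 0.0157
grip_force: 18.0
```

{"api": "arm_command", "payload": {
  "plan": [
    [[0,0,0.5,0,0,0,1],[0,0,1,0,0,0,1],[0,0,1.5,0,0,0,1]]
  ]
}}

```text
time_s: 8.85
ee_pos: [0.5474, -0.0936, 0.1482]
eef_rot: [-3.142, -0.0, 1.1]
force: [-1.9, -0.5, 4.6]
grip_width: 0.0155
grip_force: 18.0
```

{"api": "arm_command", "payload": {
  "plan": [
    [[0,0,0.5,0,0,0,1],[0,0,1,0,0,0,1],[0,0,1.5,0,0,0,1]]
  ]
}}

```text
time_s: 9.15
ee_pos: [0.5474, -0.0936, 0.1467]
eef_rot: [-3.142, 0.0, 1.1]
force: [0.2, 0.3, 5.0]
grip_width: 0.0156
grip_force: 18.0
```

{"api": "arm_command", "payload": {
  "plan": [
    [[0,0,0.5,0,0,0,1],[0,0,1,0,0,0,1],[0,0,1.5,0,0,0,1]]
  ]
}}

```text
time_s: 9.45
ee_pos: [0.5474, -0.0936, 0.1452]
eef_rot: [-3.142, 0.0, 1.1]
force: [-0.3, 0.2, 4.2]
grip_width: 0.0153
grip_force: 18.0
```

```bash
python3 - <<'E'
from h import *
o=ctrl.get_obs();print(o['force'],o['ee_pos'])
i=cams.camera_info("wrist");p,d=cams.camera("wrist");W=cloud("wrist",d,i)
m=(np.hypot(W[...,0]-.547,W[...,1]+.093)<.012)&(d>0)&(W[...,2]>.12)
print(m.sum(),np.percentile(W[m][:,2],[5,50,90,99]) if m.any() else 0)
p,d=cams.camera("side");W=cloud("side",d)
m=(np.hypot(W[...,0]-.547,W[...,1]+.093)<.012)&(d>0)
print(m.sum(),np.histogram(W[m][:,2],np.arange(.07,.26,.01)))
E
```

```text
[-0.33043507  0.17289713  4.18448691] [ 0.54744072 -0.09358903  0.14518911]
3241 [0.13552698 0.19312752 0.23916321 0.25274349]
371 (array([22, 17, 19, 20, 18, 21, 19, 22, 24, 24, 25, 23, 30, 10, 12,  8,  7,
        3]), array([0.07, 0.08, 0.09, 0.1 , 0.11, 0.12, 0.13, 0.14, 0.15, 0.16, 0.17,
       0.18, 0.19, 0.2 , 0.21, 0.22, 0.23, 0.24, 0.25]))
```

{"api": "arm_command", "payload": {
  "plan": [
    [[0,0,0.5,0,0,0,1],[0,0,1,0,0,0,1],[0,0,1.5,0,0,0,1]]
  ]
}}

```text
time_s: 9.85
ee_pos: [0.5474, -0.0936, 0.1437]
eef_rot: [3.142, 0.0, 1.1]
force: [-1.6, 0.5, 4.9]
grip_width: 0.0157
grip_force: 18.0
```

{"api": "arm_command", "payload": {
  "plan": [
    [[0,0,0.5,0,0,0,1],[0,0,1,0,0,0,1],[0,0,1.5,0,0,0,1]]
  ]
}}

```text
time_s: 10.15
ee_pos: [0.5474, -0.0936, 0.1422]
eef_rot: [3.142, 0.0, 1.1]
force: [-1.1, 0.2, 4.2]
grip_width: 0.0156
grip_force: 18.0
```

{"api": "arm_command", "payload": {
  "plan": [
    [[0,0,0.5,0,0,0,1],[0,0,1,0,0,0,1],[0,0,1.5,0,0,0,1]]
  ]
}}

```text
time_s: 10.45
ee_pos: [0.5474, -0.0936, 0.1407]
eef_rot: [-3.142, -0.0, 1.1]
force: [-1.1, 0.1, 4.2]
grip_width: 0.0155
grip_force: 18.0
```

Depth is about 40.7 mm with steady drag only. I'll continue.

{"api": "arm_command", "payload": {
  "plan": [
    [[0,0,0.5,0,0,0,1],[0,0,1,0,0,0,1],[0,0,1.5,0,0,0,1]]
  ]
}}

```text
time_s: 10.75
ee_pos: [0.5474, -0.0936, 0.1392]
eef_rot: [-3.142, 0.0, 1.1]
force: [-1.4, -0.7, 5.2]
grip_width: 0.0158
grip_force: 18.0
```

{"api": "arm_command", "payload": {
  "plan": [
    [[0,0,0.5,0,0,0,1],[0,0,1,0,0,0,1],[0,0,1.5,0,0,0,1]]
  ]
}}

```text
time_s: 11.05
ee_pos: [0.5474, -0.0936, 0.1377]
eef_rot: [3.142, 0.0, 1.1]
force: [-0.6, -1.3, 4.6]
grip_width: 0.016
grip_force: 18.0
```

```bash
python3 - <<'E'
from h import *
i=cams.camera_info("wrist");p,d=cams.camera("wrist");W=cloud("wrist",d,i)
m=(np.hypot(W[...,0]-.547,W[...,1]+.093)<.007)&(d>0)&(W[...,2]>.12)
print(m.sum(),np.histogram(W[m][:,2],np.arange(.17,.22,.003)))
u,v=map(int,proj("wrist",[.547,-.093,.187],i));print(u,v)
cv2.imwrite("pics/w3.png",p)
p,d=cams.camera("side");cv2.imwrite("pics/side3.png",p)
for z in(.184,.186,.188,.194,.200): print(z,proj("side",[.547,-.093,z]))
u,v=map(int,proj("side",[.547,-.093,.187]));print(p[v-14:v+10,u-4:u+6].mean(2).astype(int))
E
```

```text
603 (array([  0,   0,   0,   0,   5, 598,   0,   0,   0,   0,   0,   0,   0,
         0,   0,   0]), array([0.17 , 0.173, 0.176, 0.179, 0.182, 0.185, 0.188, 0.191, 0.194,
       0.197, 0.2  , 0.203, 0.206, 0.209, 0.212, 0.215, 0.218]))
313 279
0.184 (np.float64(325.049575988704), np.float64(177.68932213896676))
0.186 (np.float64(325.0508888815197), np.float64(176.97944513861967))
0.188 (np.float64(325.0522046420706), np.float64(176.26801756292772))
0.194 (np.float64(325.05616922440225), np.float64(174.12438041325004))
0.2 (np.float64(325.06015995745696), np.float64(171.96660365017368))
[[ 92  90  98  91  62  49  46  55  51  55]
 [ 92  92  96 101  65  51  54  56  50  56]
 [ 96  91  94  96  65  49  53  51  48  47]
 [ 90  89 101  93  72  55  44  47  47  50]
 [ 87  93  99  94  77  96 101  86  93  58]
 [ 90  96  72  93  86  99  98 106 111 110]
 [100  77  48  64  99 102 100 102 108 108]
 [ 86  55  38  65  70  97  96  98 107 107]
 [ 63  49  44  68  93  95  96 103 107 111]
 [ 59  48  46  65  65  98 101  84 108 108]
 [ 58  43  44  62  91 100  98  72 100 109]
 [ 61  45  47  92  98 102  99  71 105 111]
 [ 57  46  42  94 101  95  95  75 104 110]
 [ 62  39  41  93  95  94 114  76 104 105]
 [ 60  44  72  93  95  93  98  73 109 110]
 [ 60  47  95  95  94 164 112  65 107 111]
 [ 55  45  95  95  90 105  95  72 102 108]
 [ 60  48  90  93 100 104 102  72 106 111]
 [ 54  45  86  97  99 104 102  68 108 111]
 [ 56  52  91  98  99 106  97  87 106 109]
 [ 59  46  93  99  99 102  98  88 107 109]
 [ 59  40  92  97 101 102 100  92 103 104]
 [ 67  47  91  96 100 102  97  89 107 109]
 [ 71  52  88 100 107 100 101  88 106 106]]
```

The rod top is at 0.185–0.188, where it should be without slip. I'll continue.

{"api": "arm_command", "payload": {
  "plan": [
    [[0,0,0.5,0,0,0,1],[0,0,1,0,0,0,1],[0,0,1,0,0,0,1]]
  ]
}}

```text
time_s: 11.45
ee_pos: [0.5474, -0.0936, 0.1367]
eef_rot: [-3.142, 0.0, 1.1]
force: [-0.4, -0.1, 3.8]
grip_width: 0.0157
grip_force: 18.0
```

```bash
cat >> h.py <<'E'
def top():
    o=ctrl.get_obs();i=cams.camera_info("wrist");p,d=cams.camera("wrist");W=cloud("wrist",d,i)
    m=(np.hypot(W[...,0]-.547,W[...,1]+.093)<.007)&(d>0)&(abs(W[...,2]-.19)<.02)
    return o['ee_pos'][2].round(4),o['force'][2].round(1),np.median(W[m][:,2]).round(4)
E
python3 -c "
from h import *
print(top())"
```

```text
(np.float64(0.1367), np.float64(3.8), np.float64(0.1852))
```

{"api": "arm_command", "payload": {
  "plan": [
    [[0,0,0.4,0,0,0,1],[0,0,0.8,0,0,0,1],[0,0,1.2,0,0,0,1]]
  ]
}}

```text
time_s: 11.8
ee_pos: [0.5475, -0.0936, 0.1355]
eef_rot: [3.142, -0.0, 1.1]
force: [-1.5, -0.5, 8.5]
grip_width: 0.0154
grip_force: 18.0
```

The force is rising, which suggests the stop. I'll press a little further to confirm.

{"api": "arm_command", "payload": {
  "plan": [
    [[0,0,0.2,0,0,0,1],[0,0,0.2,0,0,0,1]]
  ]
}}

```text
time_s: 12.0
ee_pos: [0.5475, -0.0936, 0.1356]
eef_rot: [3.141, -0.0, 1.1]
force: [-1.0, 0.7, 6.8]
grip_width: 0.0152
grip_force: 18.0
```

```bash
python3 -c "
from h import *
print(top())"
```

```text
(np.float64(0.1356), np.float64(6.8), np.float64(0.1842))
```

{"api": "arm_command", "payload": {
  "plan": [
    [[0,0,0.3,0,0,0,1],[0,0,0.5,0,0,0,1],[0,0,0.5,0,0,0,1]]
  ]
}}

```text
time_s: 12.35
ee_pos: [0.5477, -0.0936, 0.1355]
eef_rot: [3.141, -0.0, 1.1]
force: [-2.9, -0.4, 11.0]
grip_width: 0.0156
grip_force: 18.0
```

```bash
python3 -c "
from h import *
print(top())"
```

```text
(np.float64(0.1355), np.float64(11.0), np.float64(0.1841))
```

The TCP has stopped at 0.1355 while the force climbs to about 11 N, and the rod top is steady at 0.184. The rod is home, so I'll release and rise.

{"api": "arm_command", "payload": {
  "plan": [
    [[0,0,0,0,0,0,-1],[0,0,0,0,0,0,-1],[0,0,0,0,0,0,-1],[0,0,0,0,0,0,-1],[0,0,0,0,0,0,-1],[0,0,-10,0,0,0,-1],[0,0,-40,0,0,0,-1],[0,0,-80,0,0,0,-1],[0,0,-110,0,0,0,-1],[0,0,-110,0,0,0,-1]]
  ]
}}

```text
time_s: 13.4
ee_pos: [0.5487, -0.0939, 0.25]
eef_rot: [3.134, -0.002, 1.1]
force: [-0.1, -0.2, -1.1]
grip_width: 0.0918
grip_force: 0.0
```

```bash
python3 - <<'E'
from h import *
print(top())
# target: knob grip; from top0: ring of knob
n="top";i=cams.camera_info(n);g=cv2.imread("pics/top0.png",0);W=cloud(n,np.load("pics/top0.npy"))
m=((W[...,2]>.075)&(np.hypot(W[...,0]-.511,W[...,1]+.207)<.03)).astype(np.uint8)
c=max(cv2.findContours(m,0,2)[0],key=cv2.contourArea);(u,v),r=cv2.minEnclosingCircle(c);K=ray(n,u,v,.085);print("top",u,v,r,K)
S=np.array([.547,-.093,.085]);D=K-S;print(np.hypot(*D[:2]),np.degrees(np.arctan2(D[1],D[0])))
p,d=cams.camera("side");W=cloud("side",d)
m=(W[...,2]>.05)&(W[...,2]<.083)&(np.hypot(W[...,0]-.511,W[...,1]+.207)<.03)
print("side",m.sum(),W[m].mean(0))
m=(W[...,2]>.10)&(W[...,2]<.19)&(np.hypot(W[...,0]-.547,W[...,1]+.093)<.03)
print("rod side",m.sum(),W[m].mean(0),W[m][:,2].max())
a=np.arctan2(D[1],D[0]);P=S+.120*np.r_[np.cos(a),np.sin(a),0];print(P)
print("turn to yaw",a+np.pi,rel([P[0],P[1],.2455],a+np.pi),rel([P[0],P[1],.046],a+np.pi))
E
```

```text
(np.float64(0.25), np.float64(-1.1), np.float64(0.1842))
top 384.5 218.5 3.8079864978790283 [ 0.51049378 -0.20581705  0.085     ]
0.11857651979465295 -107.93094810181984
side 96 [ 0.51174498 -0.21325747  0.06750127]
rod side 189 [ 0.54749295 -0.09746018  0.14658887] 0.18579045330370003
[ 0.51005553 -0.20717139  0.085     ]
turn to yaw 1.257842244413913 (array([-1.182e+02,  1.820e+01, -1.000e-01]), array([ 0.001, -0.   , -0.158])) (array([-118.2,   18. ,  199.4]), array([ 0.001, -0.   , -0.158]))
```

{"api": "arm_command", "payload": {
  "plan": [
    [[-50,8,0,0,0,-0.08,-1],[-95,15,0,0,0,-0.158,-1],[-118,18,0,0,0,-0.158,-1],[-118,18,40,0,0,-0.158,-1],[-118,18,80,0,0,-0.158,-1],[-118,18,120,0,0,-0.158,-1],[-118,18,160,0,0,-0.158,-1],[-118,18,185,0,0,-0.158,-1],[-118,18,199,0,0,-0.158,-1],[-118,18,199,0,0,-0.158,-1],[-118,18,199,0,0,-0.158,-1]]
  ]
}}

```text
time_s: 14.6
ee_pos: [0.5103, -0.2071, 0.0466]
eef_rot: [3.141, 0.0, 1.258]
force: [-0.4, 0.0, 0.5]
grip_width: 0.0943
grip_force: 0.0
```

{"api": "arm_command", "payload": {
  "plan": [
    [[0,0,0,0,0,0,1],[0,0,0,0,0,0,1],[0,0,0,0,0,0,1],[0,0,0,0,0,0,1],[0,0,0,0,0,0,1],[0,0,0,0,0,0,1],[0,0,0,0,0,0,1],[0,0,0,0,0,0,1],[0,0,0,0,0,0,1],[0,0,0,0,0,0,1],[0,0,0,0,0,0,1]]
  ],
  "squeeze": 20
}}

```text
time_s: 15.7
ee_pos: [0.5103, -0.2071, 0.0459]
eef_rot: [3.141, 0.0, 1.258]
force: [4.7, -1.7, -3.3]
grip_width: 0.0195
grip_force: 20.0
```

```bash
python3 - <<'E'
from h import *
o=ctrl.get_obs();print(o['ee_pos'],o['eef_rot'],o['force'],o['grip_width'])
S=np.array([.547,-.093]);D=o['ee_pos'][:2]-S;a=np.arctan2(D[1],D[0]);print(np.hypot(*D),a)
for t in np.arange(.1,1.35,.1):
    P=S+np.hypot(*D)*np.r_[np.cos(a+t),np.sin(a+t)]
    s,w=rel([*P,o['ee_pos'][2]],o['eef_rot'][2]+t);print(round(t,2),s,w)
E
```

```text
[ 0.51028844 -0.20712797  0.04588332] [3.14063419e+00 1.85899512e-04 1.25772646e+00] [ 4.72327005 -1.73965402 -3.29816829] 0.019492085236299136
0.11988716842463025 -1.8820135397500775
0.1 [ 0.6 12.   0. ] [ 0.001  0.    -0.1  ]
0.2 [ 2.4 23.8  0. ] [ 0.001  0.    -0.2  ]
0.3 [ 5.4 35.4  0. ] [ 0.001  0.    -0.3  ]
0.4 [ 9.6 46.7  0. ] [ 0.001  0.    -0.4  ]
0.5 [14.8 57.4  0.1] [ 0.001  0.    -0.5  ]
0.6 [21.1 67.7  0.1] [ 0.001  0.    -0.6  ]
0.7 [28.3 77.2  0.1] [ 0.001  0.001 -0.7  ]
0.8 [36.5 85.9  0.1] [ 0.001  0.001 -0.8  ]
0.9 [45.5 93.8  0.1] [ 0.001  0.001 -0.9  ]
1.0 [5.530e+01 1.008e+02 1.000e-01] [ 0.001  0.001 -1.   ]
1.1 [6.570e+01 1.067e+02 1.000e-01] [ 1.0e-03  1.0e-03 -1.1e+00]
1.2 [7.670e+01 1.116e+02 1.000e-01] [ 1.0e-03  1.0e-03 -1.2e+00]
1.3 [8.800e+01 1.154e+02 1.000e-01] [ 1.0e-03  1.0e-03 -1.3e+00]
```

The knob is gripped (19.5 mm). I'll swing along the arc in 0.05 rad steps.

{"api": "arm_command", "payload": {
  "plan": [
    [[0.2,6,0,0,0,-0.05,1],[0.6,12,0,0,0,-0.1,1],[1.4,18,0,0,0,-0.15,1],[2.4,23.8,0,0,0,-0.2,1],[3.7,29.7,0,0,0,-0.25,1],[5.4,35.4,0,0,0,-0.3,1],[7.3,41.1,0,0,0,-0.35,1],[9.5,46.7,0,0,0,-0.4,1],[12,52.1,0,0,0,-0.45,1],[14.7,57.5,0,0,0,-0.5,1],[17.8,62.7,0,0,0,-0.55,1],[21,67.7,0,0,0,-0.6,1]]
  ]
}}

```text
time_s: 16.9
ee_pos: [0.5804, -0.2086, 0.0459]
eef_rot: [-3.14, 0.001, 1.859]
force: [-4.5, -6.3, 1.6]
grip_width: 0.0196
grip_force: 20.0
```

{"api": "arm_command", "payload": {
  "plan": [
    [[0.2,6,0,0,0,-0.05,1],[0.6,12,0,0,0,-0.1,1],[1.4,18,0,0,0,-0.15,1],[2.4,23.8,0,0,0,-0.2,1],[3.7,29.7,0,0,0,-0.25,1],[5.4,35.4,0,0,0,-0.3,1],[7.3,41.1,0,0,0,-0.35,1],[9.5,46.7,0,0,0,-0.4,1],[12,52.1,0,0,0,-0.45,1],[12,52.1,0,0,0,-0.45,1]]
  ]
}}

```text
time_s: 17.9
ee_pos: [0.6279, -0.1825, 0.0459]
eef_rot: [-3.141, 0.002, 2.309]
force: [5.6, -7.7, -2.8]
grip_width: 0.0194
grip_force: 20.0
```

{"api": "arm_command", "payload": {
  "plan": [
    [[0,2.4,0,0,0,-0.02,1],[0.1,4.8,0,0,0,-0.04,1],[0.2,7.2,0,0,0,-0.06,1],[0.4,9.6,0,0,0,-0.08,1]]
  ]
}}

```text
time_s: 18.3
ee_pos: [0.6342, -0.1765, 0.0459]
eef_rot: [-3.14, 0.002, 2.388]
force: [1.7, -11.3, -1.8]
grip_width: 0.0193
grip_force: 20.0
```

{"api": "arm_command", "payload": {
  "plan": [
    [[0,1.2,0,0,0,-0.01,1],[0,2.4,0,0,0,-0.02,1],[0.1,3.6,0,0,0,-0.03,1],[0.1,3.6,0,0,0,-0.03,1]]
  ]
}}

```text
time_s: 18.7
ee_pos: [0.6367, -0.1738, 0.046]
eef_rot: [-3.14, 0.002, 2.417]
force: [3.0, -11.0, -0.7]
grip_width: 0.0195
grip_force: 20.0
```

{"api": "arm_command", "payload": {
  "plan": [
    [[0,1.2,0,0,0,-0.01,1],[0,2.4,0,0,0,-0.02,1],[0.1,3.6,0,0,0,-0.03,1],[0.1,3.6,0,0,0,-0.03,1]]
  ]
}}

```text
time_s: 19.1
ee_pos: [0.6378, -0.1722, 0.0459]
eef_rot: [-3.138, 0.001, 2.447]
force: [-7.0, -18.3, 1.8]
grip_width: 0.0197
grip_force: 20.0
```

{"api": "arm_command", "payload": {
  "plan": [
    [[0,1.2,0,0,0,0,1],[0,2.4,0,0,0,0,1],[0,2.4,0,0,0,0,1]]
  ]
}}

```text
time_s: 19.4
ee_pos: [0.6379, -0.1721, 0.0458]
eef_rot: [-3.134, -0.001, 2.446]
force: [-18.4, -26.7, 5.3]
grip_width: 0.0199
grip_force: 20.0
```

```bash
python3 - <<'E'
from h import *
o=ctrl.get_obs();print(o['ee_pos'],o['force'],o['moment'],np.arctan2(o['ee_pos'][1]+.093,o['ee_pos'][0]-.547)+1.882)
E
```

```text
[ 0.63790085 -0.17213079  0.04578987] [-18.38940312 -26.70527044   5.28691291] [-4.82854977  3.16908874  0.09720445] 1.165714303754405
```

The lever is hard against the stop, 1.166 rad swept as predicted. I'll ease off, open, and rise.

{"api": "arm_command", "payload": {
  "plan": [
    [[0,-2,0,0,0,0,1],[0,-3,0,0,0,0,1],[0,-3,0,0,0,0,-0.2],[0,-3,0,0,0,0,-0.2],[0,-3,0,0,0,0,-0.2],[0,-3,0,0,0,0,-0.2],[0,-3,-10,0,0,0,-0.2],[0,-3,-40,0,0,0,-0.2],[0,-3,-80,0,0,0,-0.2],[0,-3,-120,0,0,0,-0.2],[0,-3,-160,0,0,0,-0.2],[0,-3,-180,0,0,0,-0.2]]
  ]
}}

```text
time_s: 20.6
ee_pos: [0.6392, -0.1698, 0.231]
eef_rot: [3.14, 0.005, 2.448]
force: [-0.0, -0.5, -0.4]
grip_width: 0.0564
grip_force: 0.0
```

{"api": "arm_command", "payload": {
  "plan": [
    [[-40,0,-40,0,0,0,-0.2],[-80,0,-60,0,0,0,-0.2],[-80,0,-60,0,0,0,-0.2],[-80,0,-60,0,0,0,-0.2]]
  ]
}}

```text
time_s: 21.0
ee_pos: [0.7006, -0.2218, 0.2865]
eef_rot: [3.141, 0.001, 2.447]
force: [-0.2, -0.2, -0.8]
grip_width: 0.0563
grip_force: 0.0
```

```bash
python3 - <<'E'
from h import *
o=ctrl.get_obs();print(o['time_s'],o['ee_pos'],o['force'],o['grip_width'])
p,d=cams.camera("side");W=cloud("side",d)
m=(W[...,2]>.10)&(W[...,2]<.2)&(np.hypot(W[...,0]-.547,W[...,1]+.093)<.03)&(d>0)
for z in(.11,.14,.17): k=m&(abs(W[...,2]-z)<.01);print(z,W[k].mean(0).round(4))
print("top z",W[m][:,2].max())
m=(W[...,2]>.05)&(W[...,2]<.083)&(np.hypot(W[...,0]-.638,W[...,1]+.172)<.03)
print("knob",W[m].mean(0))
cv2.imwrite("pics/side9.png",cv2.resize(p[90:290,200:420],(660,600)))
E
```

```text
21.0 [ 0.70062451 -0.22182399  0.28654799] [-0.18510725 -0.20221427 -0.76249057] 0.05627080457831582
0.11 [ 0.5478 -0.098   0.1096]
0.14 [ 0.5473 -0.0983  0.1402]
0.17 [ 0.5473 -0.0982  0.1705]
top z 0.18504772372427503
knob [ 0.63595552 -0.17864338  0.06776449]
```

View pics/side9.png

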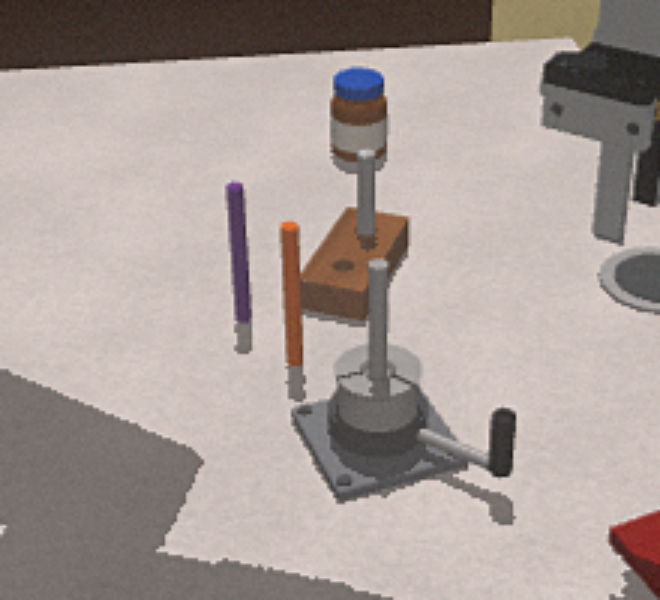

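The picture shows the rod upright in the collet with the lever swung round. The hexbar, the jar and the decoys are untouched. I'll check the lever angle once more from the top.

```bash
python3 - <<'E'
from h import *
p,d=cams.camera("top");W=cloud("top",d);cv2.imwrite("pics/top9.png",p)
m=((W[...,2]>.075)&(W[...,2]<.1)&(np.hypot(W[...,0]-.638,W[...,1]+.172)<.035)).astype(np.uint8)
print(m.sum(),W[m>0].mean(0) if m.any() else 0)
if m.any():
    c=max(cv2.findContours(m,0,2)[0],key=cv2.contourArea);(u,v),r=cv2.minEnclosingCircle(c);K=ray("top",u,v,.085)
    print(u,v,r,K,np.degrees(np.arctan2(K[1]+.093,K[0]-.547)))
p,d=cams.camera("side");W=cloud("side",d)
for z0,c in((.055,0),(.065,0),(.075,0)):
    m=(abs(W[...,2]-z0)<.005)&(np.hypot(W[...,0]-.638,W[...,1]+.172)<.05)&(d>0);v,u=np.nonzero(m);print(z0,m.sum(),u.mean(),u.min(),u.max(),"pred at stop",proj("side",[.6379,-.1721,z0])[0])
E
```

```text
0 0
0.055 22 366.04545454545456 363 370 pred at stop 366.71900608858385
0.065 29 366.82758620689657 363 371 pred at stop 366.9496668108019
0.075 25 367.2 363 371 pred at stop 367.1828229183497
```

```bash
python3 -c "
from station import ctrl
print(ctrl.hand_in())"
```

```text
the job is handed in; nothing more can be done
None
```

I handed the job in after about 21 s of robot time: the rod rests on the depth stop (felt about 46 mm down, with about 11 N measured at the wrist), the lever is swung to its closed end stop, and the gripper is open and clear of everything.

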